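Nip a medal holder in its drawer bay with the eccentric

ROBOT

A 7-joint arm with a two-finger parallel gripper is mounted at the origin on the work surface. World frame = base frame: x ahead of the robot, y to its left, z up, the work surface at z = 0. Lengths are in m, angles in rad, forces in N, time in s.
With the tool pointing down it reaches from about 0.4 to 0.85 m from the base axis. Payload 10.4 kg.
Tool frame: the origin (TCP) lies at the very end of the fingers, on their centre line; the grasp point (between the pads) lies r.tcp_to_grasp behind it (r.tcp_to_grasp is the distance from the TCP to the grasp point, in m); z points along the fingers, y is the line along which they close (so a half turn about z gives the same grasp; the last joint's range is limited). The gripper opens to 87 mm and grips with 3 to 60 N. Pads are 19 mm wide; open, the fingers measure 117 mm over their backs; the gripper's body (75 mm by 190 mm) begins 51 mm behind the grasp point.
Start: joints at [-1.314, 0.332, -0.065, 1.46, 0.022, 1.35, -0.088], TCP at [0.173, 0.601, 0.223] pointing down, gripper open.
Joint ranges: [-2.6, 2.6], [-0.5, 2.12], [-1.47, 1.34], [0.16, 2.42], [-1.27, 4.41], [0.06, 2.06], [-2.6, 2.6]. Speed limits (rad/s): [2.22, 2.22, 2.79, 2.79, 3.14, 3.14, 3.14].

INTERFACE

Orientations are given as a unit quaternion [x, y, z, w].
In Python, from bench import monitor, cams, ticket, r gives the robot as it stands.
- The arm moves only by the shell command python3 -m crank 'ROWS' [OPENING] [FORCE]. ROWS is a JSON object whose one key "steps" holds a list of rows, each a list of 2 entries, a list of its own where there are three numbers: the shift along the world's x, y, z in units of 25 mm (1.0 is 25 mm), then the turn, a rotation vector about the world's x, y, z in units of 5 degrees (1.0 is 5 degrees). In form: {"steps": [[[x, y, z], [ax, ay, az]], ...]}. A call has 1 to 10 rows; each row shifts and turns the commanded pose from where the row before left it; what a row does not reach is not made up. A row lasts 1/12 s, in which the tool goes at most 41.7 mm and 7.16 degrees, less where a joint would pass 70% of its speed; a pose out of reach is approached as far as the arm can. A call is refused whole if a number of a shift passes 1 or a number of a turn 1, either way. A call with a gripper value outside its range is refused whole. OPENING is the finger opening in mm, from 0 to 87, set as the call begins (- or left out, the last holds). The fingers move at their own pace and stop on an object; FORCE is the grip in N (left out, the last holds). Time passes only in rows, so rows that do not move let the fingers close. It gives the time, the measured TCP pose, the force, the opening and the grip force at its end, in the units of the state.
- monitor.read_state(): the state, without advancing time (a new reading comes with each control period).
- cams.camera(name): name is "side" or "top" or "wrist"; returns a dict with "pixels" (384x512x3 uint8, blue, green, red), "z_map" (384x512 float32, m along the optical axis (not along the pixel's ray), 0 where there is no reading), "vfov" (degrees; the focal length in pixels is half the picture's height over the tangent of half this angle, whatever the lens; pixels are square), "cx", "cy" (the principal point, pixels), "T" (4x4, takes a point from camera to world coordinates). Camera axes: x right, y up, looking along -z (the intrinsics and any distortion apply to the point x, -y, -z); pixel columns grow to the right and rows downward; lengths in m; the calibration is good to about 2 mm. A picture is of the moment at which its call begins.
- ticket.close_job(): hands the job in; it is judged then, once.
The state is a dict: "time": time; "joint_positions": joint angles; "joint_vel": joint speeds; "joint_torque": joint torques, N m; "ee_pos": TCP position; "eef_rot": TCP orientation; "ft_force": force on the tool from outside, world axes, zero at the start; "torque": the same for the moment, N m; "width": finger opening in m; "grip_force": force on a finger pad.
Only numpy, scipy, OpenCV 4.12 (cv2) and the standard library are available. Lean on these libraries where they do the work, as an engineer would, in place of code of your own. Each camera call takes 0.05 s, during which the arm holds its last target. There are 200 camera calls.

TASK

Lay the medal in its clear square holder flat in the square bay of the half-pulled coin drawer, between the brass eccentric and the packing strip. Then turn the eccentric's thumb bar clockwise until its lobe bears on the holder and keeps it nipped squarely against the strip: firmly, at about 10 N, so that it cannot rattle when the drawer is shut, but never forced, since the acrylic cracks. Let go of the bar and leave the balance, jar and loupe where they stand.

Things in the scene. Friction and masses are not known exactly. Their poses are not given: they have to be found in the camera images.
- drawer: Oak coin case with its drawer half pulled to the robot; fixed. Origin on the shelf under the eccentric's pivot; x into the case, y to its left. Drawer floor 16 mm above the shelf. Front wall x -95 to -107 mm, 48 mm high; left side's inner face y +88, 38 mm high; right side's -148; case, 70 mm high, from x +85. Coin wells y -49 to -148, 22 mm high.
- bay (a point): Middle of the bay's floor, 45.5 mm left (+y) and 10 mm inward (+x) of the pivot; axes as the drawer's. Battens 5 mm high close it 34 mm either way along x. At its right is the eccentric; at its left (+y) a packing strip 56 mm long, 11 mm high, on springy rubber; its face is 33 to 38 mm from here, differs from case to case, not reported. A holder laid squarely here clears all by 2.4 mm.
- eccentric (a joint): Angle q of the brass eccentric, rad, grows clockwise from above, 0 to 2.6; starts 0.02 to 0.15, backed off. Stays where left: its pivot rubs with 0.13 N m (at a standstill the rub may act either way). It slides the holder to the strip and begins to bear at q = 0.75 to 1.4, according to the strip; then the force climbs about 10 N in 0.08 rad and, on letting go, falls by 5 to 35 percent.
- lobe_tip (a point): Outermost point of the eccentric's lobe, 26 mm from the pivot, 6.5 mm above the drawer's floor. The eccentric is a disc of 34 mm diameter, 2 to 11 mm above the floor, centred 9 mm off the pivot. At angle q the lobe points 3.75 rad minus q from the drawer's x axis (counter-clockwise from above) and the disc reaches 17 + 9 cos(2.18 - q) mm towards the strip.
- thumb_bar (a point): Middle of the eccentric's brass thumb bar, on the pivot axis, 29 mm above the drawer's floor; turns with the eccentric (at q = 0 its axes are the drawer's). The bar is 40 mm long, 10 mm wide, spans 18 to 40 mm above the floor (over the holder's top) and lies along the lobe's direction, 3.75 rad minus q.
- holder: Copper medal in a clear acrylic holder, 60 x 60 x 14 mm, about 0.1 kg, flat on the shelf left of the drawer. Origin at the centre of its underside, x and y along its sides (all four alike), z up. It is held when the eccentric presses it with 5 to 16 N; over 25 N it cracks. Turning torque: the pivot's rub plus 0.010 (q = 1.4) to 0.013 N m (q = 0.8) for each newton, some 0.25 N m in all at 10 N.
- balance: Bystander: brass coin balance pan on a foot, 104 mm across, 80 mm high; origin under its middle.
- jar: Bystander: frosted glass coin jar, 68 mm across, 95 mm high; origin under its middle.
- loupe: Bystander: black resin loupe, 44 mm across, 40 mm high; origin under its middle.

How it is judged:
On the way, in this order (a step that is already met when the one before it is completed fails the run):
1. the holder lies flat in the bay, let go of (z of holder in the frame of bay between -0.003 and 0.003 m and angle between holder's own z axis and vertical below 0.06 rad and x of holder in the frame of bay between -0.007 and 0.007 m and y of holder in the frame of bay between -0.008 and 0.012 m and contact force between the fingers and holder below 0.2 N), for 0.2 s.
2. the eccentric's lobe bears on the holder (contact force between eccentric and holder above 5 N), for 0.2 s.
At the end, for the whole second after the job is handed in: The holder lies flat in the bay (within 3 mm of the floor, 7 mm along the bay, -8 to 12 mm across, tilt under 0.06 rad), square to it within 0.06 rad, with the eccentric bearing on it with 5 to 16 N, nothing moving, the robot clear (z of holder in the frame of bay between -0.003 and 0.003 m and angle between holder's own z axis and vertical below 0.06 rad and x of holder in the frame of bay between -0.007 and 0.007 m and y of holder in the frame of bay between -0.008 and 0.012 m and (angle between the x axis of holder and the x axis of bay, either way round below 0.06 rad or angle between the x axis of holder and the y axis of bay, either way round below 0.06 rad) and contact force between eccentric and holder between 5 and 16 N and linear speed of holder below 0.01 m/s and velocity of joint eccentric between -0.03 and 0.03 rad/s); the robot touches nothing.
It fails at once if the eccentric presses the holder with more than 25 N (contact force between eccentric and holder above 25 N).
It fails at once if a bystander is moved by more than 15 mm or tipped (distance of any of balance, jar, loupe from where it was at the start of the episode above 0.015 m or angle between any of balance, jar, loupe's own z axis and vertical above 0.3 rad).
It also fails if it takes over 64 s, if anything falls off the work surface, if the arm or the gripper's body presses on something with over 40 N, if the wrist force passes 120 N, or if a joint passes its speed limit or range.

## Working session

There is one attempt and no reset: what is moved stays moved. The work goes in short steps, Python scripts to look and compute and a shell command to move; the robot and the scene stay as the last step left them, time stands still between calls to the robot, and variables do not carry over. Pictures are saved under pics/ and viewed, at most 10 in all, crops included, and the job is handed in when it is done.

```bash
ls; mkdir -p pics; cat > h.py <<'E'
import numpy as np, cv2
from bench import monitor, cams, ticket, r
def f(c): return c["pixels"].shape[0]/2/np.tan(np.radians(c["vfov"])/2)
def pts(c):
    z=c["z_map"]; h,w=z.shape; v,u=np.mgrid[:h,:w]; F=f(c)
    p=np.stack([(u-c["cx"])/F*z,-(v-c["cy"])/F*z,-z,np.ones_like(z)],-1)@np.array(c["T"]).T
    p=p[...,:3]; p[z==0]=np.nan; return p
def ray(c,u,v,h):
    F=f(c);T=np.array(c["T"]);d=T[:3,:3]@np.array([(u-c["cx"])/F,-(v-c["cy"])/F,-1]);o=T[:3,3]
    return o+d*(h-o[2])/d[2]
E
python3 - <<'E'
from h import *
import pickle
C={n:cams.camera(n) for n in("top","side","wrist")}
pickle.dump(C,open("c0.pkl","wb"))
for n,c in C.items():
    print(n,[(k,v if k!="T" else np.round(v,3).tolist()) for k,v in c.items() if k not in("pixels","z_map")])
    cv2.imwrite(f"pics/{n}0.png",c["pixels"])
print(monitor.read_state(), r.tcp_to_grasp)
E
```

```text
pics
top [('vfov', 43.223017306337766), ('cx', 254.01731396567155), ('cy', 196.74769995239362), ('T', [[-0.075, 0.969, -0.234, 0.291], [-0.997, -0.073, 0.015, -0.005], [-0.003, 0.234, 0.972, 1.264], [0.0, 0.0, 0.0, 1.0]])]
side [('vfov', 48.061458095040486), ('cx', 256.1402359230876), ('cy', 191.01350832633145), ('T', [[0.876, 0.262, -0.404, 0.083], [-0.482, 0.462, -0.745, -0.901], [-0.008, 0.847, 0.531, 0.689], [0.0, 0.0, 0.0, 1.0]])]
wrist [('vfov', 61.99992250837436), ('cx', 252.13221683604715), ('cy', 193.70163520885362), ('T', [[0.276, -0.924, -0.266, 0.098], [0.961, 0.264, 0.078, 0.623], [-0.002, -0.277, 0.961, 0.383], [0.0, 0.0, 0.0, 1.0]])]
{'time': 0.15, 'joint_positions': array([-1.31360789,  0.33272288, -0.0646962 ,  1.46071287,  0.02161137,
        1.34988322, -0.08849906]), 'joint_vel': array([-7.49769345e-04, -2.00126447e-03,  9.29893916e-05, -9.42145525e-04,
       -1.15697847e-04,  1.93577550e-04, -1.13214343e-03]), 'joint_torque': array([ 7.39494990e-04, -6.23643279e+01,  2.44474044e-02, -3.90128839e+01,
       -6.14589988e-02,  3.75222182e-02,  1.09938912e-04]), 'ee_pos': array([0.17252503, 0.60043345, 0.22195604]), 'eef_rot': array([ 1.39430419e-01,  9.90231737e-01, -5.13389513e-04, -4.47134477e-05]), 'ft_force': array([ 0.20316949, -0.57883434, -0.83042992]), 'torque': array([ 0.01033118,  0.01129448, -0.01805415]), 'grip_force': 0.0, 'width': 0.08705321364385735} 0.0187
```

View pics/top0.png

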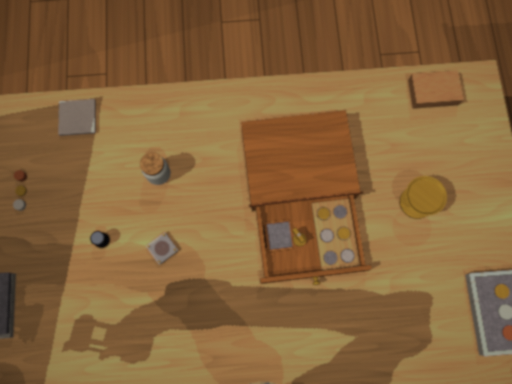

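View pics/side0.png

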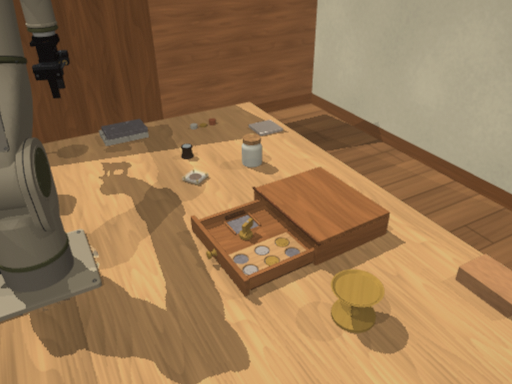

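The top picture shows the holder at (163,248), loupe at (100,239), jar at (155,167), balance at (425,197), bay at (279,236) and thumb bar at (302,237). In the side picture the holder is at (195,178) and the bar at (246,229).

```bash
python3 - <<'E'
from h import *
import pickle
C=pickle.load(open("c0.pkl","rb"))
c=C["top"];P=pts(c)
for n,(u,v,h) in dict(holder=(163,248,.014),loupe=(100,239,.04),jar=(155,160,.095),balance=(427,195,.08),bay=(279,236,.016),bar=(302,237,.056),drFL=(263,281,.048),drFR=(366,270,.048),backL=(242,121,.07),backR=(346,111,.07),case_fl=(250,208,.07),case_fr=(358,194,.07)).items():
    print(n,ray(c,u,v,h).round(4),P[v,u].round(4))
I=c["pixels"]
a=cv2.resize(I[215:285,130:200],None,fx=5.5,fy=5.5,interpolation=cv2.INTER_CUBIC)
b=cv2.resize(I[190:290,240:380],None,fx=3.85,fy=3.85,interpolation=cv2.INTER_CUBIC)[:385]
cv2.imwrite("pics/crop1.png",np.hstack([a,b])[:, :800])
print(I[240:256:3,155:172:3].tolist()[:3])
m=(np.abs(P[...,2]-.014)<.006)
m[:, :140]=0;m[:,190:]=0;m[:225]=0;m[270:]=0
cnt=max(cv2.findContours(m.astype(np.uint8),0,2)[0],key=cv2.contourArea)
print(cv2.minAreaRect(P[m][:,:2].astype(np.float32)*1000),m.sum(),P[m].mean(0))
E
```

```text
holder [0.4732 0.2213 0.014 ] [0.4727 0.2207 0.0175]
loupe [0.5045 0.3759 0.04  ] [0.5047 0.3762 0.0391]
jar [0.6862 0.2199 0.095 ] [0.6863 0.22   0.0945]
balance [ 0.5472 -0.4563  0.08  ] [ 0.5492 -0.4598  0.0707]
bay [ 0.4815 -0.0805  0.016 ] [ 0.4816 -0.0806  0.0155]
bar [ 0.4685 -0.1355  0.056 ] [ 0.4687 -0.1357  0.0545]
drFL [ 0.3676 -0.0293  0.048 ] [ 0.3677 -0.0294  0.0461]
drFR [ 0.3753 -0.287   0.048 ] [ 0.3765 -0.291   0.0305]
backL [ 0.7849 -0.0067  0.07  ] [ 0.7867 -0.0067  0.0657]
backR [ 0.7922 -0.2829  0.07  ] [ 0.7932 -0.2835  0.0676]
case_fl [ 0.5497 -0.0106  0.07  ] [ 0.565  -0.011  -0.0009]
case_fr [ 0.5652 -0.2863  0.07  ] [ 0.5688 -0.29    0.0541]
[[[125, 141, 153], [116, 124, 134], [103, 108, 121], [109, 114, 126], [120, 125, 135], [96, 108, 124]], [[111, 118, 130], [78, 85, 106], [74, 81, 104], [74, 81, 104], [93, 100, 115], [118, 124, 133]], [[87, 93, 111], [73, 80, 103], [74, 81, 104], [76, 84, 106], [75, 82, 104], [114, 119, 130]]]
((478.6116638183594, 224.9874267578125), (126.04386901855469, 87.15721893310547), 75.96806335449219) 535 [0.4752126  0.22423901 0.01331311]
```

View pics/crop1.png

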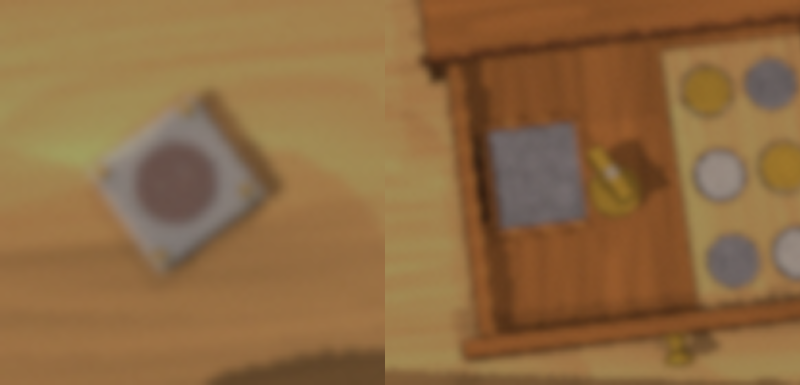

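The crop shows the holder turned about 32° (corners at crop (98,175), (205,92), (278,185), (165,272)). The bay felt is centred near (537,175) and the bar lies at (610,175). I'll move the wrist camera over the holder, turning -42° on the way.

```bash
python3 -m crank '{"steps":[[[0.75,-0.95,0],[0,0,-0.5]],[[0.75,-0.95,0],[0,0,-0.5]],[[0.75,-0.95,0],[0,0,-0.5]],[[0.75,-0.95,0],[0,0,-0.5]],[[0.75,-0.95,0],[0,0,-0.5]],[[0.75,-0.95,0],[0,0,-0.5]],[[0.75,-0.95,0],[0,0,-0.5]],[[0.75,-0.95,0],[0,0,-0.5]]]}' 87; python3 -m crank '{"steps":[[[0.75,-0.95,0],[0,0,-0.5]],[[0.75,-0.95,0],[0,0,-0.5]],[[0.75,-0.95,0],[0,0,-0.5]],[[0.75,-0.95,0],[0,0,-0.5]],[[0.75,-0.95,0],[0,0,-0.5]],[[0.75,-0.95,0],[0,0,-0.5]],[[0.75,-0.95,0],[0,0,-0.5]],[[0.75,-0.95,0],[0,0,-0.5]],[[0,0,0],[0,0,-0.4]],[[0,0,0],[0,0,0]]]}'
python3 - <<'E'
from h import *
import pickle
c=cams.camera("wrist");pickle.dump(c,open("c1.pkl","wb"));cv2.imwrite("pics/w1.png",c["pixels"])
s=monitor.read_state();print(s["joint_positions"],s["ee_pos"])
E
```

```text
time: 0.82
ee_pos: [0.3232, 0.4093, 0.2224]
eef_rot: [0.31, 0.951, -0.0, -0.0]
ft_force: [0.8, 0.1, 0.2]
width: 0.087
grip_force: 0.0
time: 1.65
ee_pos: [0.4734, 0.219, 0.2224]
eef_rot: [0.487, 0.873, -0.0, 0.0]
ft_force: [0.1, 0.6, -0.3]
width: 0.0872
grip_force: 0.0
[-0.82814988  0.09741334  0.32655803  1.74960071 -0.03262643  1.30016758
  0.06338594] [0.47252021 0.22054194 0.22236669]
```

View pics/w1.png

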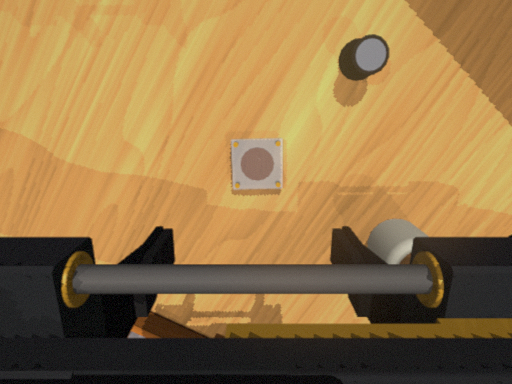

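The wrist view shows the holder nearly square to the image at (257,164), loupe at (365,57) and jar at (398,240).

```bash
cat >> h.py <<'E'
def holder(c,u0,v0,zt,half=45):
    I=cv2.cvtColor(c["pixels"],cv2.COLOR_BGR2HSV); P=pts(c)
    m=((np.abs(P[...,2]-zt)<.006)).astype(np.uint8)
    k=np.zeros_like(m);k[max(v0-half,0):v0+half,u0-half:u0+half]=1
    s=(I[...,1]<90).astype(np.uint8)*k
    s=cv2.morphologyEx(s,cv2.MORPH_CLOSE,np.ones((9,9)));s=cv2.morphologyEx(s,cv2.MORPH_OPEN,np.ones((5,5)))
    cn=max(cv2.findContours(s,0,2)[0],key=cv2.contourArea)
    q=np.array([ray(c,u,v,zt)[:2] for u,v in cn[:,0]])*1000
    d=P[v0,u0]
    return cv2.minAreaRect(q.astype(np.float32)),cv2.boundingRect(cn),d
E
python3 - <<'E'
from h import *
import pickle
c=pickle.load(open("c1.pkl","rb"))
print(np.round(c["T"],3).tolist())
print(holder(c,257,164,.014)); P=pts(c)
print(P[100,200],P[57,372],P[164,257],P[145,240])
E
```

```text
[[0.851, -0.505, -0.145, 0.432], [0.525, 0.817, 0.237, 0.285], [-0.001, -0.278, 0.961, 0.384], [0.0, 0.0, 0.0, 1.0]]
(((473.4398193359375, 227.3885498046875), (59.59352111816406, 59.89659881591797), 33.203468322753906), (231, 138, 52, 52), array([0.47405092, 0.22735495, 0.01256216]))
[ 3.79968143e-01  2.54296278e-01 -3.67387696e-04] [0.51104822 0.3832699  0.04082036] [0.47405092 0.22735495 0.01256216] [0.44549121 0.23596803 0.01281203]
```

```bash
python3 -m crank '{"steps":[[[0,0.13,-1],[0,0,0.3]],[[0,0.13,-1],[0,0,0]],[[0,0,-1],[0,0,0]],[[0,0,-1],[0,0,0]],[[0,0,0],[0,0,0]],[[0,0,0],[0,0,0]],[[0,0,0],[0,0,0]]]}' 
python3 - <<'E'
from h import *
import pickle
c=cams.camera("wrist");pickle.dump(c,open("c2.pkl","wb"));cv2.imwrite("pics/w2.png",c["pixels"])
s=monitor.read_state();print(s["ee_pos"],s["eef_rot"])
F=f(c);T=np.array(c["T"]);q=T[:3,:3].T@(np.array([.4735,.226,.014])-T[:3,3])
u=int(c["cx"]-q[0]/q[2]*F);v=int(c["cy"]+q[1]/q[2]*F);print(u,v,T[:3,3])
print(holder(c,u,v,.014,60))
E
```

```text
time: 2.28
ee_pos: [0.4729, 0.2282, 0.124]
eef_rot: [0.473, 0.881, 0.001, 0.0]
ft_force: [0.4, -0.1, 0.6]
width: 0.0868
grip_force: 0.0
[0.47324862 0.22817984 0.124352  ] [4.73058479e-01 8.81030119e-01 1.16608131e-03 4.95255893e-04]
251 195 [0.4294165  0.29259504 0.28533242]
(((473.328857421875, 227.96194458007812), (59.68657684326172, 59.7222785949707), 33.57963180541992), (219, 160, 69, 66), array([0.47294843, 0.22548897, 0.0125532 ]))
```

```bash
python3 -m crank '{"steps":[[[0,0,-1],[0,0,0]],[[0,0,-1],[0,0,0]],[[0,0,-1],[0,0,0]],[[0,0,-1],[0,0,0]],[[0,0,-0.65],[0,0,0]],[[0,0,0],[0,0,0]],[[0,0,0],[0,0,0]]]}' ; python3 -m crank '{"steps":[[[0,0,0],[0,0,0]],[[0,0,0],[0,0,0]],[[0,0,0],[0,0,0]],[[0,0,0],[0,0,0]],[[0,0,0],[0,0,0]],[[0,0,0],[0,0,0]]]}' 56 25
```

```text
time: 2.92
ee_pos: [0.473, 0.2276, 0.0073]
eef_rot: [0.473, 0.881, 0.0, 0.0]
ft_force: [0.5, -0.3, 0.6]
width: 0.0872
grip_force: 0.0
time: 3.42
ee_pos: [0.4731, 0.2276, 0.0069]
eef_rot: [0.474, 0.881, 0.001, 0.0]
ft_force: [-0.0, 0.9, 4.5]
width: 0.0595
grip_force: 25.0
```

```bash
python3 -m crank '{"steps":[[[0,0,0.5],[0,0,0]],[[0,0,1],[0,0,0]],[[0,0,1],[0,0,0]],[[0,0,1],[0,0,0]],[[0,-0.5,0.7],[0,0,-0.4]],[[0,-1,0.4],[0,0,-0.4]],[[0,-1,0.4],[0,0,-0.4]],[[0,-1,0.4],[0,0,-0.4]],[[0,-1,0.4],[0,0,-0.4]],[[0,-1,0.4],[0,0,-0.4]]]}' ; python3 -m crank '{"steps":[[[0,-1,0.4],[0,0,-0.5]],[[0,-1,0.4],[0,0,-0.5]],[[0,-1,0.4],[0,0,-0.5]],[[0,-1,0.4],[0,0,-0.5]],[[0,-1,0.4],[0,0,-0.5]],[[0,-1,0.4],[0,0,-0.5]],[[0,-1,0.4],[0,0,-0.4]],[[0,-1,0],[0,0,-0.4]],[[0.2,-0.8,0],[0,0,0]],[[0,0,0],[0,0,0]]]}';python3 -m crank '{"steps":[[[0,0,0],[0,0,0]],[[0,0,0],[0,0,0]]]}'
python3 - <<'E'
from h import *
import pickle
c=cams.camera("wrist");pickle.dump(c,open("c3.pkl","wb"));cv2.imwrite("pics/w3.png",cv2.resize(c["pixels"],None,fx=1.5,fy=1.5))
E
```

```text
time: 4.25
ee_pos: [0.4721, 0.0883, 0.1617]
eef_rot: [0.564, 0.826, -0.0, -0.0]
ft_force: [0.8, 0.4, -1.7]
width: 0.0596
grip_force: 25.0
time: 5.08
ee_pos: [0.4773, -0.1358, 0.2322]
eef_rot: [0.694, 0.72, -0.0, 0.001]
ft_force: [-0.7, -0.1, -0.4]
width: 0.0597
grip_force: 25.0
time: 5.25
ee_pos: [0.4774, -0.1303, 0.2314]
eef_rot: [0.692, 0.722, -0.0, -0.0]
ft_force: [0.9, 0.9, -1.2]
width: 0.0596
grip_force: 25.0
```

View pics/w3.png

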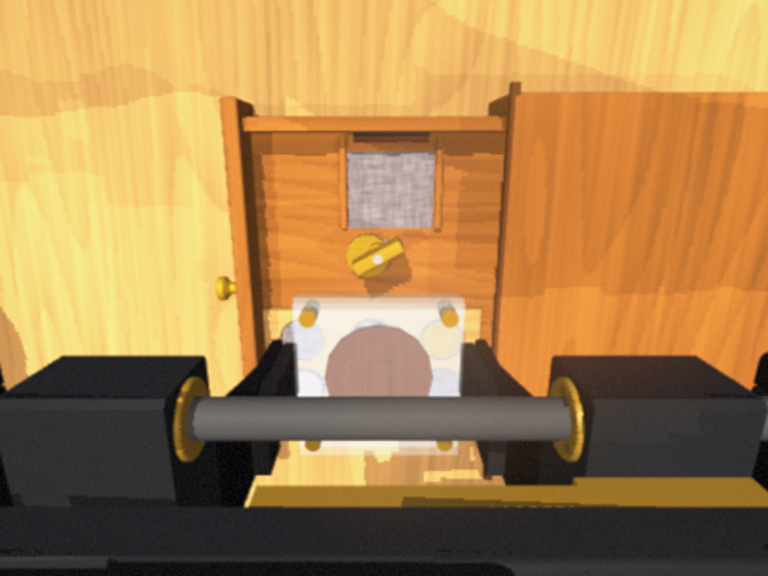

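The wrist view (1.5×) shows the felt spanning (346–436, 152–228), the battens at x≈343 and 438, the strip in shadow at y≈137, and the bar with its white centre dot at (378,259). The holder is held square at the bottom.

```bash
python3 - <<'E'
from h import *
import pickle
c=pickle.load(open("c3.pkl","rb"));P=pts(c);I=c["pixels"];H=cv2.cvtColor(I,cv2.COLOR_BGR2HSV)
print(np.round(c["T"],3).tolist())
k=np.zeros(H.shape[:2],np.uint8);k[92:160,222:300]=1
s=(H[...,1]<95).astype(np.uint8)*k; s=cv2.morphologyEx(s,cv2.MORPH_CLOSE,np.ones((5,5)));s=cv2.morphologyEx(s,cv2.MORPH_OPEN,np.ones((5,5)))
cn=max(cv2.findContours(s,0,2)[0],key=cv2.contourArea);print("felt px",cv2.boundingRect(cn))
print("felt",cv2.minAreaRect((np.array([ray(c,u,v,.016)[:2] for u,v in cn[:,0]])*1000).astype(np.float32)), P[127,260])
# white dot
k[:]=0;k[150:190,225:275]=1
d=(H[...,1]<90)&(H[...,2]>150)&(k>0);v,u=np.nonzero(d);print("dot",u.mean(),v.mean(),len(u),ray(c,u.mean(),v.mean(),.056),P[int(v.mean()),int(u.mean())])
b=(P[...,2]>.047)&(P[...,2]<.065)&(k>0)
print("bar",cv2.minAreaRect(P[b][:,:2].astype(np.float32)*1000),b.sum(),P[b].mean(0))
# strip, walls by depth
u=260
for v in range(70,104): print(v,P[v,u].round(4),H[v,u],end=";")
# case front edge: points with z>.06 nearest robot
for v in (75,100,130,160,190):
    row=P[v,300:370]; g=row[:,2]>.06; w=P[v,140:180]; h=w[:,2]>.042
    print(v,row[g][0].round(4) if g.any() else 0, w[h][[0,-1]].round(4) if h.any() else 0)
g=(P[...,2]>.034)&(P[...,2]<.042);g[:70]=0;g[95:]=0;g[:,:165]=0;g[:,334:]=0
q=P[g];print("leftwall",cv2.minAreaRect(q[:,:2].astype(np.float32)*1000),np.polyfit(q[:,0],q[:,1],1))
E
```

```text
[[0.999, -0.041, -0.011, 0.473], [0.043, 0.96, 0.278, -0.053], [-0.001, -0.278, 0.961, 0.393], [0.0, 0.0, 0.0, 1.0]]
felt px (232, 101, 58, 51)
felt ((483.0514221191406, -80.82310485839844), (65.9218521118164, 56.74567794799805), 2.454077959060669) [ 0.48292623 -0.08129469  0.01681318]
dot 252.94827586206895 156.56896551724137 116 [ 0.47594764 -0.10945063  0.056     ] [ 0.47514882 -0.11577202  0.0144194 ]
bar ((475.27691650390625, -126.32921600341797), (40.00808334350586, 10.253560066223145), 31.38957977294922) 364 [ 0.47541305 -0.12562592  0.05449014]
70 [ 0.4802 -0.0182 -0.0007] [ 18 141 243];71 [ 4.802e-01 -1.940e-02  4.000e-04] [ 18 141 242];72 [ 0.4803 -0.0204 -0.0005] [ 18 142 242];73 [ 0.4804 -0.0214 -0.001 ] [ 18 143 242];74 [ 0.4804 -0.0225 -0.0005] [ 18 140 242];75 [ 0.4805 -0.0236 -0.0008] [ 18 142 242];76 [ 0.4805 -0.0247 -0.001 ] [ 18 140 243];77 [ 0.4798 -0.0284  0.0368] [ 15 155 228];78 [ 0.4799 -0.0294  0.0378] [ 13 172 210];79 [ 0.4799 -0.0304  0.0377] [ 14 182 205];80 [ 0.48   -0.0313  0.0366] [ 13 182 210];81 [ 0.48   -0.0323  0.0368] [ 14 180 217];82 [ 0.4801 -0.0
[... 782 characters left out ...]
45 153];101 [ 0.4815 -0.0525  0.0161] [  8  61 138];102 [ 0.4816 -0.0536  0.0163] [  8  37 138];103 [ 0.4816 -0.0547  0.0162] [  8  38 136];75 [ 0.5549 -0.0254  0.0664] [[ 0.3637 -0.0319  0.044 ]
 [ 0.3759 -0.0313  0.0434]]
100 [ 0.5559 -0.0484  0.0656] [[ 0.3665 -0.0564  0.0464]
 [ 0.3772 -0.056   0.0439]]
130 [ 0.5573 -0.0774  0.0656] [[ 0.3672 -0.0871  0.0466]
 [ 0.3787 -0.0867  0.0457]]
160 [ 0.5589 -0.108   0.065 ] [[ 0.3695 -0.1191  0.048 ]
 [ 0.3802 -0.1188  0.0471]]
190 [ 0.5601 -0.1398  0.0662] [[ 0.3713 -0.1531  0.0476]
 [ 0.3814 -0.1539  0.0434]]
leftwall ((468.181396484375, -31.81560707092285), (177.72940063476562, 15.940192222595215), 3.713266134262085) [ 0.05044936 -0.0574375 ]
```

```bash
python3 -m crank '{"steps":[[[0.23,1,0],[0,0,0.03]],[[0,1,0],[0,0,0]],[[0,0,-1],[0,0,0]],[[0,0,-1],[0,0,0]],[[0,0,-1],[0,0,0]],[[0,0,-1],[0,0,0]],[[0,0,-1],[0,0,0]],[[0,0,-1],[0,0,0]],[[0,0,-1],[0,0,0]],[[0,0,0],[0,0,0]]]}' ; python3 -m crank '{"steps":[[[0,0,0],[0,0,0]],[[0,0,0],[0,0,0]]]}'
```

```text
time: 6.13
ee_pos: [0.4803, -0.079, 0.0525]
eef_rot: [0.69, 0.724, -0.002, -0.002]
ft_force: [-0.8, 1.4, -1.4]
width: 0.0596
grip_force: 25.0
time: 6.3
ee_pos: [0.4841, -0.08, 0.0576]
eef_rot: [0.691, 0.723, 0.0, 0.0]
ft_force: [0.2, -0.4, -0.8]
width: 0.0594
grip_force: 25.0
```

```bash
python3 -m crank '{"steps":[[[-0.03,-0.02,-0.5],[0,0,0]],[[0,0,-0.4],[0,0,0]],[[0,0,-0.2],[0,0,0]],[[0,0,-0.15],[0,0,0]],[[0,0,0],[0,0,0]],[[0,0,0],[0,0,0]],[[0,0,0],[0,0,0]]]}'
```

```text
time: 6.88
ee_pos: [0.4829, -0.0809, 0.0255]
eef_rot: [0.691, 0.723, 0.0, 0.0]
ft_force: [-0.3, -0.5, -1.5]
width: 0.0597
grip_force: 25.0
```

```bash
python3 -m crank '{"steps":[[[0,0,-0.05],[0,0,0]],[[0,0,-0.04],[0,0,0]],[[0,0,0],[0,0,0]],[[0,0,0],[0,0,0]],[[0,0,0],[0,0,0]]]}'
```

```text
time: 7.3
ee_pos: [0.4828, -0.0808, 0.0229]
eef_rot: [0.691, 0.723, 0.0, 0.0]
ft_force: [-1.0, 1.1, 0.3]
width: 0.06
grip_force: 25.0
```

```bash
python3 -m crank '{"steps":[[[0,0,0],[0,0,0]],[[0,0,0],[0,0,0]],[[0,0,0],[0,0,0]],[[0,0,0],[0,0,0]],[[0,0,0],[0,0,0]],[[0,0,0],[0,0,0]]]}' 80; python3 -m crank '{"steps":[[[0,0,0.5],[0,0,0]],[[0,0,1],[0,0,0]],[[0,0,1],[0,0,0]],[[0,-0.5,1],[0,0,0]],[[0,-1,1],[0,0,0]],[[0,-1,0.9],[0,0,0]],[[0,0,0],[0,0,0]],[[0,0,0],[0,0,0]],[[0,0,0],[0,0,0]],[[0,0,0],[0,0,0]]]}'
cat > look.py <<'E'
from h import *
import pickle,sys
n=sys.argv[1]
c=cams.camera("wrist");pickle.dump(c,open(n+".pkl","wb"));cv2.imwrite(f"pics/{n}.png",cv2.resize(c["pixels"],None,fx=1.5,fy=1.5))
P=pts(c);H=cv2.cvtColor(c["pixels"],cv2.COLOR_BGR2HSV)
X=np.array([.4831,-.0806]);ok=np.linalg.norm(P[...,:2]-np.array([.4753,-.1263]),axis=-1)<.03
b=(P[...,2]>.047)&(P[...,2]<.065)&ok
if b.sum(): print("bar",cv2.minAreaRect(P[b][:,:2].astype(np.float32)*1000),b.sum())
F=f(c);T=np.array(c["T"]);q=T[:3,:3].T@(np.array([.4831,-.0806,.03])-T[:3,3])
u=int(c["cx"]-q[0]/q[2]*F);v=int(c["cy"]+q[1]/q[2]*F)
s=monitor.read_state();print(u,v,s["ee_pos"],s["joint_positions"])
print(holder(c,u,v,.030,45))
E
python3 look.py w4
```

```text
time: 7.8
ee_pos: [0.4826, -0.0808, 0.0228]
eef_rot: [0.691, 0.723, 0.0, 0.0]
ft_force: [0.8, 0.5, -0.4]
width: 0.0792
grip_force: 0.0
time: 8.63
ee_pos: [0.4821, -0.1421, 0.1568]
eef_rot: [0.69, 0.724, -0.0, -0.001]
ft_force: [-0.0, 1.0, -0.5]
width: 0.08
grip_force: 0.0
bar ((475.36126708984375, -126.39627838134766), (39.96864700317383, 10.235295295715332), 30.839384078979492) 591
258 120 [ 0.48213147 -0.14212954  0.15678461] [-0.43890171  0.11653156  0.68418336  1.89484393 -0.08004249  1.15920828
  0.32142856]
(((482.81707763671875, -82.67750549316406), (63.63741683959961, 59.45864486694336), 2.723346710205078), (222, 87, 74, 70), array([ 0.4828139 , -0.0805409 ,  0.02942693]))
```

View pics/w4.png

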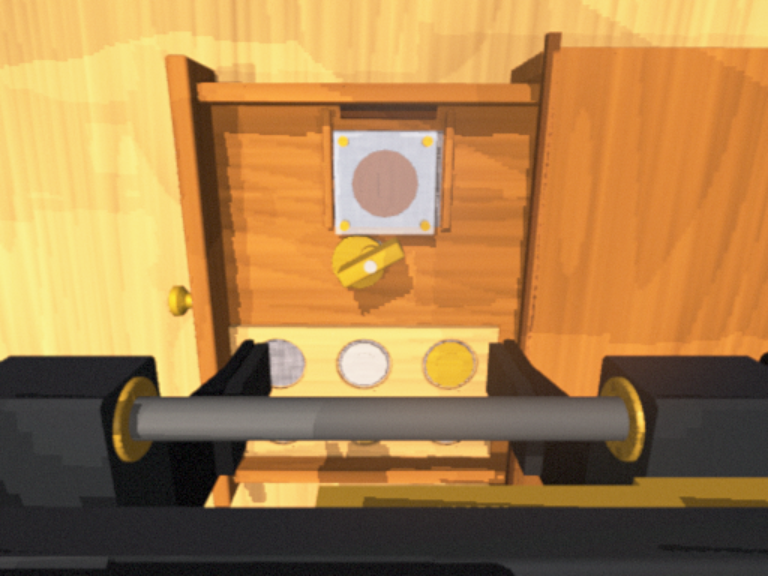

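Holder lies flat and square in the bay ((385,183) in the 1.5× view, top at z≈0.029, yaw 2.7°). The bar centre is at (369,267), angle 30.8° (q≈0.11). Next: the bar.

```bash
python3 -m crank '{"steps":[[[-0.09,0.21,0],[0,0,-0.95]],[[-0.09,0.21,0],[0,0,-0.95]],[[-0.09,0.21,0],[0,0,-0.95]],[[0,0,0],[0,0,-0.95]],[[0,0,0],[0,0,-0.95]],[[0,0,0],[0,0,-0.95]],[[0,0,0],[0,0,-0.95]],[[0,0,0],[0,0,-0.95]],[[0,0,0],[0,0,-0.95]],[[0,0,0],[0,0,-0.95]]]}' 40; python3 -m crank '{"steps":[[[0,0,-0.5],[0,0,-0.95]],[[0,0,-0.5],[0,0,-0.95]],[[0,0,-0.5],[0,0,-0.9]],[[0,0,0],[0,0,0]],[[0,0,0],[0,0,0]],[[0,0,0],[0,0,0]]]}'; python3 -c "
from h import *
s=monitor.read_state();print(s['ee_pos'],s['eef_rot'],s['joint_positions'],s['torque'])"
```

```text
time: 9.52
ee_pos: [0.4755, -0.1266, 0.157]
eef_rot: [0.924, 0.382, -0.001, -0.0]
ft_force: [-0.3, 0.7, 0.5]
width: 0.0404
grip_force: 0.0
time: 10.02
ee_pos: [0.476, -0.1273, 0.1206]
eef_rot: [0.963, 0.27, -0.0, 0.0]
ft_force: [0.0, 0.1, -0.6]
width: 0.0404
grip_force: 0.0
[ 0.47595409 -0.12727373  0.12061255] [ 9.62924100e-01  2.69772424e-01 -8.20654110e-05  1.05036141e-04] [-0.51293126  0.14065956  0.73872106  1.96232962 -0.10709138  1.07740317
 -0.75275644] [-0.0445206   0.12627417  0.01993917]
```

```bash
python3 -m crank '{"steps":[[[-0.03,0.03,-0.8],[0,0,0]],[[0,0,-0.9],[0,0,0]],[[0,0,-0.9],[0,0,0]],[[0,0,-0.6],[0,0,0]],[[0,0,0],[0,0,0]],[[0,0,0],[0,0,0]],[[0,0,0],[0,0,0]]]}'; python3 -m crank '{"steps":[[[0,0,0],[0,0,0]],[[0,0,0],[0,0,0]],[[0,0,0],[0,0,0]],[[0,0,0],[0,0,0]],[[0,0,0],[0,0,0]]]}' 8 40; cat > st.py <<'E'
from h import *
s=monitor.read_state();q=s['eef_rot'];y=np.degrees(np.arctan2(2*q[1]**2-1,2*q[0]*q[1]));bar=y+90
print(s['ee_pos'].round(4),'yaw',y.round(2),'q',round(.654-np.radians(bar),3),'F',s['ft_force'].round(1),'M',s['torque'].round(3),'t',s['time'],'w',s['width'],'jt7',s['joint_torque'][6].round(3),'j7',s['joint_positions'][6].round(3))
E
python3 st.py
```

```text
time: 10.6
ee_pos: [0.476, -0.1269, 0.0416]
eef_rot: [0.963, 0.269, 0.001, 0.0]
ft_force: [-0.0, 0.3, 0.2]
width: 0.0401
grip_force: 0.0
time: 11.02
ee_pos: [0.4753, -0.1267, 0.0406]
eef_rot: [0.963, 0.268, 0.0, 0.0]
ft_force: [-1.0, 0.2, 0.3]
width: 0.0147
grip_force: 0.0
[ 0.4753 -0.1267  0.0406] yaw -58.87 q 0.111 F [-1.   0.2  0.3] M [-0.128  0.125  0.044] t 11.0167 w 0.014714931616407441 jt7 -0.001 j7 -0.659
```

```bash
python3 -m crank '{"steps":[[[0,0,0],[0,0,0]],[[0,0,0],[0,0,0]],[[0,0,0],[0,0,0]],[[0,0,0],[0,0,0]]]}' 0 40;python3 st.py;  python3 -m crank '{"steps":[[[0,0,0],[0,0,-0.5]],[[0,0,0],[0,0,-0.8]],[[0,0,0],[0,0,-0.8]],[[0,0,0],[0,0,-0.8]],[[0,0,0],[0,0,0]],[[0,0,0],[0,0,0]]]}'; python3 st.py
```

```text
time: 11.35
ee_pos: [0.476, -0.128, 0.0406]
eef_rot: [0.963, 0.268, 0.001, 0.001]
ft_force: [4.8, -4.7, -3.2]
width: 0.01
grip_force: 40.0
[ 0.476  -0.128   0.0406] yaw -58.92 q 0.112 F [ 4.8 -4.7 -3.2] M [-1.092 -0.722 -0.112] t 11.35 w 0.009953329831545659 jt7 0.075 j7 -0.659
time: 11.85
ee_pos: [0.4759, -0.1278, 0.0406]
eef_rot: [0.99, 0.144, 0.001, 0.001]
ft_force: [3.4, -4.0, -3.5]
width: 0.0097
grip_force: 40.0
[ 0.4759 -0.1278  0.0406] yaw -73.45 q 0.365 F [ 3.4 -4.  -3.5] M [-0.937 -0.636 -0.084] t 11.85 w 0.00965542213708036 jt7 -0.184 j7 -0.894
```

```bash
cat > avg.py <<'E'
from h import *
import sys
A=[]
for i in range(int(sys.argv[1]) if len(sys.argv)>1 else 4):
    s=monitor.read_state();A.append(np.r_[s['torque'],s['joint_torque'][6],s['ft_force']]);cams.camera("wrist")
A=np.array(A);print('Mxyz j7 F',A.mean(0).round(3),'Mz',A[:,2].round(3),'j7',A[:,3].round(3))
E
python3 -m crank '{"steps":[[[0.03,-0.05,0],[0,0,-0.5]],[[0,0,0],[0,0,-0.5]],[[0,0,0],[0,0,-0.5]],[[0,0,0],[0,0,-0.5]]]}';python3 st.py;python3 avg.py; python3 -m crank '{"steps":[[[0,0,0],[0,0,-0.2]],[[0,0,0],[0,0,-0.2]],[[0,0,0],[0,0,-0.2]],[[0,0,0],[0,0,-0.2]]]}';python3 st.py;python3 avg.py
```

```text
time: 12.18
ee_pos: [0.4759, -0.1279, 0.0406]
eef_rot: [0.998, 0.057, 0.0, -0.0]
ft_force: [-1.4, 0.7, 3.9]
width: 0.0098
grip_force: 40.0
[ 0.4759 -0.1279  0.0406] yaw -83.49 q 0.54 F [-1.4  0.7  3.9] M [0.194 0.428 0.191] t 12.1833 w 0.009797514504338151 jt7 0.849 j7 -1.052
Mxyz j7 F [ 0.257  0.477  0.088  0.064 -1.478  0.896  5.166] Mz [ 0.191  0.133  0.063 -0.035] j7 [ 0.849  0.666 -0.909 -0.352]
time: 12.72
ee_pos: [0.476, -0.1278, 0.0405]
eef_rot: [1.0, 0.024, 0.0, -0.0]
ft_force: [-2.4, 1.2, 6.4]
width: 0.0097
grip_force: 40.0
[ 0.476  -0.1278  0.0405] yaw -87.31 q 0.607 F [-2.4  1.2  6.4] M [0.365 0.582 0.18 ] t 12.7167 w 0.009686378062292512 jt7 0.251 j7 -1.113
Mxyz j7 F [ 0.37   0.547  0.126 -0.063 -1.997  1.728  5.676] Mz [0.18  0.182 0.073 0.068] j7 [ 0.251  0.11  -0.416 -0.197]
```

```bash
for i in 1 2 3 4 5; do python3 -m crank '{"steps":[[[0,0,0],[0,0,-0.25]],[[0,0,0],[0,0,-0.25]]]}' >/dev/null;python3 st.py;done
```

```text
[ 0.476  -0.1278  0.0406] yaw -89.81 q 0.651 F [-1.1  1.1  6.4] M [0.377 0.544 0.149] t 13.0833 w 0.009424812767503742 jt7 0.445 j7 -1.153
[ 0.4759 -0.1277  0.0405] yaw -92.32 q 0.694 F [-1.9  2.4  5.5] M [0.395 0.551 0.126] t 13.25 w 0.009607720994784295 jt7 0.348 j7 -1.193
[ 0.4759 -0.1277  0.0405] yaw -94.82 q 0.738 F [-2.2  2.5  5.4] M [0.427 0.593 0.136] t 13.4167 w 0.009656431184354268 jt7 0.346 j7 -1.233
[ 0.4759 -0.1277  0.0405] yaw -97.32 q 0.782 F [-2.3  1.5  5.5] M [0.475 0.516 0.101] t 13.5833 w 0.009487241834156281 jt7 0.345 j7 -1.273
[ 0.476  -0.1277  0.0406] yaw -99.81 q 0.825 F [-1.5  2.5  6.5] M [0.418 0.516 0.154] t 13.75 w 0.009336852493131672 jt7 0.343 j7 -1.312
```

Joint 7's torque is a clean gauge: steady at 0.345 in free turning. I'll continue in small steps and watch for it to rise.

```bash
for i in 1 2 3; do python3 -m crank '{"steps":[[[0,0,0],[0,0,-0.25]],[[0,0,0],[0,0,-0.25]]]}' >/dev/null;python3 st.py;done
```

```text
[ 0.476  -0.1276  0.0405] yaw -102.31 q 0.869 F [-1.7  1.9  6.2] M [0.495 0.528 0.15 ] t 13.9167 w 0.009461289363551569 jt7 0.342 j7 -1.351
[ 0.4759 -0.1276  0.0405] yaw -104.81 q 0.913 F [-1.9  2.4  4.7] M [0.506 0.55  0.17 ] t 14.0833 w 0.009426814920877035 jt7 0.341 j7 -1.391
[ 0.476  -0.1276  0.0406] yaw -107.31 q 0.956 F [-1.6  2.2  6.3] M [0.611 0.584 0.129] t 14.25 w 0.009515506035343966 jt7 0.339 j7 -1.43
```

```bash
for i in 1 2; do python3 -m crank '{"steps":[[[0,0,0],[0,0,-0.25]],[[0,0,0],[0,0,-0.25]]]}' >/dev/null;python3 st.py;done
```

```text
[ 0.476  -0.1276  0.0405] yaw -109.81 q 1.0 F [-1.3  2.6  6.4] M [0.556 0.504 0.097] t 14.4167 w 0.009370856246487088 jt7 0.33 j7 -1.469
[ 0.476  -0.1276  0.0406] yaw -112.31 q 1.043 F [-1.9  2.9  5.4] M [0.56  0.552 0.168] t 14.5833 w 0.009517798740885453 jt7 0.32 j7 -1.508
```

```bash
for i in 1 2; do python3 -m crank '{"steps":[[[0,0,0],[0,0,-0.25]]]}' >/dev/null;python3 st.py;done
```

```text
[ 0.476  -0.1276  0.0405] yaw -113.56 q 1.065 F [-2.3  2.9  7.2] M [0.557 0.513 0.168] t 14.6667 w 0.009561244472039092 jt7 0.313 j7 -1.527
[ 0.476  -0.1276  0.0405] yaw -114.81 q 1.087 F [-2.1  2.7  5.6] M [0.581 0.518 0.221] t 14.75 w 0.009143800292494918 jt7 0.304 j7 -1.547
```

```bash
python3 avg.py 8; python3 st.py; for i in 1 2; do python3 -m crank '{"steps":[[[0,0,0],[0,0,-0.1]]]}' >/dev/null;python3 st.py;done; python3 avg.py 4
```

```text
Mxyz j7 F [ 0.607  0.536  0.125 -0.091 -1.785  2.569  6.237] Mz [0.221 0.164 0.084 0.067 0.129 0.154 0.067 0.112] j7 [ 0.304  0.131 -0.506 -0.239 -0.129 -0.101 -0.095 -0.093]
[ 0.476  -0.1276  0.0405] yaw -114.76 q 1.086 F [-1.7  2.3  6.3] M [0.623 0.504 0.088] t 15.15 w 0.009460342050219457 jt7 -0.093 j7 -1.546
[ 0.476  -0.1276  0.0405] yaw -115.24 q 1.095 F [-1.4  2.7  6.3] M [0.557 0.506 0.158] t 15.2333 w 0.009521040192354717 jt7 0.175 j7 -1.554
[ 0.476  -0.1275  0.0406] yaw -115.77 q 1.104 F [-1.9  1.7  6.5] M [0.618 0.533 0.21 ] t 15.3167 w 0.009509067959888625 jt7 0.042 j7 -1.562
Mxyz j7 F [ 0.603  0.527  0.195 -0.135 -2.234  2.095  6.295] Mz [0.21  0.198 0.196 0.177] j7 [ 0.042 -0.055 -0.316 -0.211]
```

```bash
python3 avg.py 4; python3 -m crank '{"steps":[[[0,0,0],[0,0,-0.2]],[[0,0,0],[0,0,-0.2]]]}' >/dev/null;python3 st.py; python3 avg.py 8
```

```text
Mxyz j7 F [ 0.609  0.53   0.174 -0.158 -1.992  2.234  5.792] Mz [0.185 0.195 0.209 0.107] j7 [-0.168 -0.156 -0.154 -0.154]
[ 0.476  -0.1276  0.0405] yaw -117.78 q 1.139 F [-1.8  2.7  6.4] M [0.57  0.573 0.32 ] t 15.8833 w 0.009598571755708897 jt7 0.148 j7 -1.593
Mxyz j7 F [ 0.58   0.549  0.279 -0.243 -1.813  2.057  6.355] Mz [0.32  0.321 0.312 0.227 0.238 0.275 0.259 0.279] j7 [ 0.148 -0.069 -0.586 -0.373 -0.286 -0.263 -0.258 -0.257]
```

```bash
python3 st.py; python3 -m crank '{"steps":[[[0,0,0],[0,0,0]],[[0,0,0],[0,0,0]],[[0,0,0],[0,0,0]],[[0,0,0],[0,0,0]],[[0,0,0],[0,0,0]]]}' 40; python3 -m crank '{"steps":[[[0,0,0.5],[0,0,0]],[[0,0,1],[0,0,0]],[[0,0,1],[0,0,0]],[[0,0,1],[0,0,0]],[[0,0,1],[0,0,0]],[[-0.5,-0.5,0.3],[0,0,0]],[[0,0,0],[0,0,0]],[[0,0,0],[0,0,0]],[[0,0,0],[0,0,0]]]}'
python3 look.py w5
```

```text
[ 0.476  -0.1275  0.0405] yaw -117.74 q 1.138 F [-2.3  2.5  5.9] M [0.566 0.605 0.268] t 16.2833 w 0.009626319049400112 jt7 -0.257 j7 -1.592
time: 16.7
ee_pos: [0.4758, -0.1281, 0.0403]
eef_rot: [0.971, -0.241, -0.0, 0.0]
ft_force: [0.8, -0.4, -0.2]
width: 0.0343
grip_force: 0.0
time: 17.45
ee_pos: [0.4632, -0.14, 0.1598]
eef_rot: [0.971, -0.241, -0.0, -0.0]
ft_force: [0.3, 0.0, 0.2]
width: 0.0401
grip_force: 0.0
bar ((475.3364562988281, -127.25968170166016), (10.141547203063965, 39.76591873168945), 63.43079376220703) 541
187 194 [ 0.46318636 -0.13994516  0.15963801] [-0.7782353   0.06922173  1.03102985  1.94656015 -0.06441767  1.16115162
 -1.77939028]
(((476.3549499511719, -75.531982421875), (73.43882751464844, 86.84477233886719), 85.44261932373047), (142, 149, 85, 90), array([ 0.48316363, -0.080238  ,  0.02920745]))
```

View pics/w5.png

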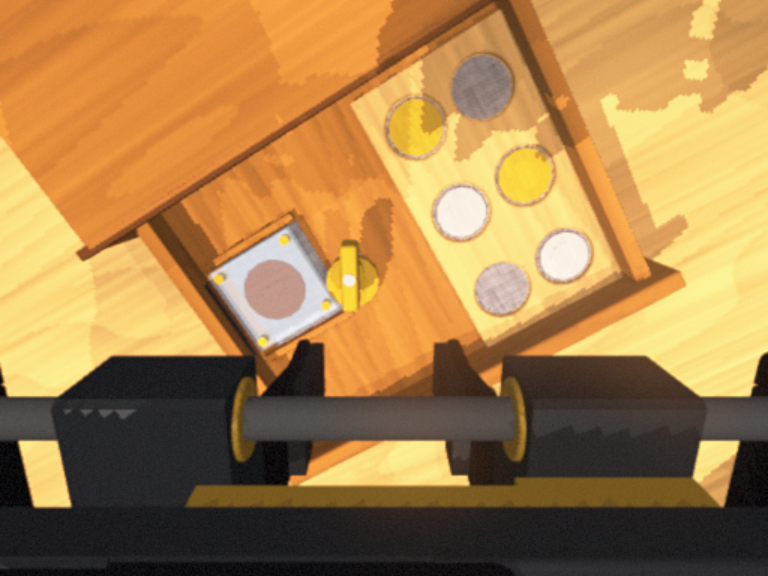

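The picture shows the bar turned, its centre at (348,280), bearing on the holder; the screws at (285,239), (220,279), (263,342) and (327,305) give its angle. I'll check squareness from the screws.

```bash
python3 - <<'E'
from h import *
import pickle
c=pickle.load(open("w5.pkl","rb"));H=cv2.cvtColor(c["pixels"],cv2.COLOR_BGR2HSV)
q=[]
for u0,v0 in ((285,239),(220,279),(263,342),(327,305)):
    u0=int(u0/1.5);v0=int(v0/1.5);m=H[v0-6:v0+7,u0-6:u0+7,1]>110;m&=H[v0-6:v0+7,u0-6:u0+7,0]>17
    v,u=np.nonzero(m);q.append(ray(c,u.mean()+u0-6,v.mean()+v0-6,.030)[:2])
q=np.array(q)*1000;print(q.round(1),q.mean(0).round(1))
for i in range(4):
    d=q[(i+1)%4]-q[i];print(np.degrees(np.arctan2(d[1],d[0]))%90,np.hypot(*d))
R=np.array([[np.cos(.046),np.sin(.046)],[-np.sin(.046),np.cos(.046)]])
print("in bay",R@(q.mean(0)-[483.1,-80.8]))
E
```

```text
[[ 510.7  -99. ]
 [ 508.6  -50.2]
 [ 459.8  -52. ]
 [ 462.5 -103. ]] [485.4 -76.1]
2.4837636779304546 48.899053358477694
2.1990644670147503 48.83982520222336
3.009746941618644 51.01360124533948
4.697358277333039 48.40703915724355
in bay [2.54033303 4.63577039]
```

```bash
python3 -c "
from bench import ticket
print(ticket.close_job())"
```

```text
the job is handed in; nothing more can be done
None
```

I handed the job in with the holder flat and square in the bay (about 2.5 mm along, 4.6 mm across), the eccentric bearing on it at an estimated 7–11 N (inferred from wrist torque, not measured), the bar let go, the robot clear and the balance, jar and loupe not approached; no verdict came back.

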